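Clear the batteries found among the collected bottle caps

TASK

Two batteries turned up among the bottle caps. Lay the sound flat pack (orange band) down gently in the empty bay of the white battery tray, flat on the bay floor, and let go of it; then take the kitchen tongs by their arms, close them on the leaking block battery, lift it to at least 10 cm above the desk and finish while holding it still up there in the tongs, so that it can be bagged. Never touch the leaking battery with the gripper itself, and leave the stored packs, the loose caps and the jar where they are.

Things in the scene. Friction and masses are not known exactly. Their poses are not given: they have to be found in the camera images.
- pack_center (a point): centre of the flat battery pack to be laid in the tray: black slab 72 x 40 x 16 mm, about 90 g, orange band, lying flat on the pale desk pad (pad top 2 mm above the desk). x along its 72 mm length, y across its 40 mm width, z up. Best gripped across the 40 mm; either way round is good in the tray
- pack: the same pack, origin at the centre of its underside
- bay0 (a point): centre of the floor of one of three equal bays in the white battery tray (108 x 216 mm, fixed). Each bay is 80 mm along x, 48 mm along y and 6 mm deep; bays lie side by side along y, 70 mm apart, with flat lands 22 mm wide between them. A pack lies with its length along x and stands 10 mm proud of the lands. Two bays already hold a pack; which one is empty varies
- bay1 (a point): the same for the middle bay; the bay floors are 3 mm and the lands 9 mm above the desk pad
- bay2 (a point): the same for the third bay, on the +y side of the middle one
- stored_a_center (a point): centre of a pack already stored in the tray (same size, grey band); leave it alone
- stored_b_center (a point): centre of the other stored pack (grey band); leave it alone
- cell_center (a point): centre of the leaking block battery: dark blue with a gold band, 45 x 26 x 18 mm, 45 g, lying flat on the pad. x along its length towards the end with two snap terminals and pale crust (these stick out 2.5 mm more), y across its 26 mm width, z up. The tongs grip it across the 26 mm width, lying along its x (from either end)
- cell: the same battery, origin at the centre of its underside
- tongs_grip (a point): kitchen tongs lying on their side on the pad, opening parallel to the desk, 125 g, balanced here: point midway between the two steel arms where they are squeezed (across y), at half height, 14 mm above the tongs' underside. x points along the centre line from pivot to tips, y to the left arm, z up. Outer faces here are 59 mm apart when open, 38 mm (and parallel) with the heads on a 26 mm thing
- tongs_bite (a point): on the tongs' centre line midway between the heads' gripping faces, 91 mm ahead of tongs_grip, same height. The red silicone heads reach 26 mm before and behind this point, are 28 mm high (0 to 28 mm above the underside) and 4 mm thick; they stand 65 mm apart when open, 48 mm when the arms are squeezed to 50 mm, and are parallel at 26 mm apart
- tongs_pivot (a point): the tongs' pivot, on the centre line 105 mm behind tongs_grip; a pull ring reaches 33 mm further back
- tongs: the whole tongs; origin on the underside below tongs_grip, axes as tongs_grip. The steel arms are 20 mm high, 4 to 24 mm above the underside. A spring opens them: squeezing at tongs_grip takes 6 N to begin, 8 N at 38 mm; 20 to 30 N closes them firmly. Squeezed to 50 mm the spring's push on the fingers is enough to lift and carry them open
- tongs_left: left arm with its head (y > 0), origin at the pivot; turns up to 0.165 rad about the pivot as the tongs close, 0.10 rad until the heads are 26 mm apart
- tongs_right: right arm with its head (y < 0), likewise
- cap_red: loose red bottle cap, 38 mm across, 16 mm high; origin at the centre of its underside; leave it alone
- cap_yellow: loose yellow bottle cap, the same size; leave it alone
- cap_blue: loose blue bottle cap, the same size; leave it alone
- jar: glass jar with a white lid, 72 mm across, 100 mm high; origin at the centre of its underside; leave it alone
There are look-alikes about, which are no part of the job. What is shaped like the pack but pink or purple is not meant.

How it is judged (in metres and radians):
On the way, in this order (a step that is already met when the one before it is completed fails the run):
1. the flat pack lies in the empty bay, let go (((horizontal distance between pack_center and bay0 below 0.008 m and z of pack_center in the frame of bay0 between 0.005 and 0.0105 m) or (horizontal distance between pack_center and bay1 below 0.008 m and z of pack_center in the frame of bay1 between 0.005 and 0.0105 m) or (horizontal distance between pack_center and bay2 below 0.008 m and z of pack_center in the frame of bay2 between 0.005 and 0.0105 m)) and angle between pack_center's own z axis and vertical below 0.08 rad and angle between the x axis of pack_center and the x axis of bay1, either way round below 0.2 rad and contact force between the fingers and pack below 0.05 N and linear speed of pack below 0.03 m/s), for 0.2 s.
2. the leaking battery is lifted in the tongs (height (world z) of cell_center above 0.1 m and contact force between each of tongs_left, tongs_right and cell above 0.5 N and contact force between the fingers and tongs above 1 N and height (world z) of tongs_pivot above 0.06 m and contact force between each of the arm, the fingers and cell below 0.05 N), for 0.2 s.
At the end, for the whole second after the job is handed in: Pack flat, let go and at rest in the bay that was empty, within 8 mm of its centre. The gripper holds the tongs, both heads press the leaking battery, its centre over 100 mm and the pivot over 60 mm above the desk, all still (under 30 mm/s), no part of the robot on the battery (all of step 1 and all of step 2 and linear speed of each of cell, tongs below 0.03 m/s); the arm keeps its last pose, push and grip.
It fails at once if the gripper or arm touches the leaking battery (contact force between any of the fingers, the arm and cell above 0.5 N).
It fails at once if the flat pack is dropped or thrown instead of laid (contact force between the fingers and pack below 0.05 N and linear speed of pack above 0.6 m/s).
It fails at once if a stored pack is shifted by more than 15 mm (distance of any of stored_a_center, stored_b_center from where it was at the start of the episode above 0.015 m).
It fails at once if a loose cap or the jar is shifted by more than 30 mm (distance of any of cap_red, cap_yellow, cap_blue, jar from where it was at the start of the episode above 0.03 m).
It also fails if it takes over 58 s, if anything falls off the work surface, if the arm or the gripper's body presses on something with over 40 N, if the wrist force passes 120 N, or if a joint passes its speed limit or range.

ROBOT

A 6-joint arm with a two-finger parallel gripper is mounted at the origin on the work surface. World frame = base frame: x ahead of the robot, y to its left, z up, the work surface at z = 0. Lengths are in mm, angles in rad, forces in N, time in s.
With the tool pointing down it reaches from about 275 to 1000 mm from the base axis. Payload 8.4 kg.
Tool frame: the origin (TCP) lies at the very end of the fingers, on their centre line; the grasp point (between the pads) lies 19 mm behind it; z points along the fingers, y is the direction in which the jaws open and shut (so a half turn about z gives the same grasp; the last joint's range is limited). The gripper opens to 85 mm and grips with 20 to 120 N. Pads are 22 mm wide; open, the fingers measure 114 mm over their backs; the gripper's body (76 mm by 85 mm) begins 54 mm behind the grasp point. The pads swing forward as they close: fully open they stand 13 mm farther back than shut.
Start: joints at [-1.125, 0.353, 1.633, -0, 1.155, -0.002], TCP at [270.614, -563.379, 231.281] pointing down, gripper open.
Joint ranges: [-2.63, 2.63], [-0.92, 2.1], [0.06, 2.66], [-1.3, 4.44], [0, 2.69], [-3.02, 3.02]. Speed limits (rad/s): [2.22, 2.22, 2.79, 3.14, 3.14, 3.14].

INTERFACE

Orientations are given as [roll, pitch, yaw] about the fixed x, y, z axes, in that order (R = Rz(yaw) Ry(pitch) Rx(roll)).
In Python, from rig import r, vision gives the robot as it stands.
- The arm moves only by the tool move_arm, never from a script. Its argument "series" is text: rows parted by semicolons, each of 7 numbers parted by spaces: the closure, from -1 (fully open) to 1 (shut), then the shift along the tool's x, y, z in units of 40 mm (1.0 is 40 mm), then the turn, a rotation vector about the tool's x, y, z in degrees. In form: grip tx ty tz ax ay az; .... A call has 1 to 20 rows; each row shifts and turns the pose as measured when the row begins, along the tool's axes as they then stand; what a row does not reach is not made up. A row lasts 1/8 s, in which the tool goes at most 62.5 mm and 10.7 degrees, less where a joint would pass 70% of its speed; a pose out of reach is approached as far as the arm can. A call is refused whole if a number of a shift passes 1 or a number of a turn 10.7, either way. A call with a gripper value outside its range is refused whole. The fingers move at their own pace and stop on an object; "grip_force" is the grip in N (left out, the last holds). Time passes only in rows, so rows that do not move let the fingers close. It gives the time, the measured TCP pose, the force and the opening at its end, in the units of the state.
- r.sense(): the state, without advancing time (a new reading comes with each control period).
- vision.grab_frame(name): name is "scene" or "top" or "wrist"; returns the picture (384x512x3 uint8, red, green, blue); there is no depth.
- vision.camera_params(name): a dict with "fx", "fy", "cx", "cy" (pixels), "position" and "rotation" of the camera in the world. Camera axes: x right, y up, looking along -z (the intrinsics and any distortion apply to the point x, -y, -z); pixel columns grow to the right and rows downward; lengths in mm; the calibration is good to about 2 mm. A picture is of the moment at which its call begins: read the wrist's pose just before it. camera_params takes no time and is no camera call; for the wrist camera it gives the pose at the moment of the call.
- r.sign_off(): hands the job in, once; it reports no verdict.
The state is a dict: "clock": time; "qpos": joint angles; "qvel": joint speeds; "joint_efforts": joint torques, N m; "eef_pos": TCP position; "tcp_rot": TCP orientation; "contact_force": force on the tool from outside, world axes, zero at the start; "wrist_torque": the same for the moment, N m; "opening": opening from 0.0 (shut) to 1.0 (fully open).
Only numpy, scipy, OpenCV 4.12 (cv2) and the standard library are available. Lean on these libraries where they do the work, as an engineer would, in place of code of your own. Each camera call takes 0.05 s, during which the arm holds its last target. There are 200 camera calls.

## Working session

There is one attempt and no reset: what is moved stays moved. The work goes in short steps, Python scripts to look and compute and a tool call to move; the robot and the scene stay as the last step left them, time stands still between calls to the robot, and variables do not carry over. Pictures are saved under pics/ and viewed, about 8 in all and at most 12, crops included, and the job is handed in when it is done.

Besides the shell and the picture viewer there is one more tool, called after "Call:" as a command line: name --argument value ..., lists and objects as JSON in quotes. move_arm: Moves the arm, as the interface text tells. Its arguments: {"type":"object","properties":{"series":{"type":"string"},"grip_force":{"type":"number"}},"required":["series"]}

```bash
mkdir -p pics; ls
python3 - <<'E'
from rig import r, vision
import cv2,numpy as np
print(r.sense())
for n in("scene","top"):
    im=vision.grab_frame(n); cv2.imwrite(f"pics/{n}0.png",im[:,:,::-1])
    print(n,vision.camera_params(n))
a=cv2.imread("pics/top0.png");cv2.imwrite("pics/top0b.png",cv2.resize(a,(800,600),interpolation=cv2.INTER_CUBIC))
E
```

```text
pics
{'clock': 0.0, 'qpos': array([-1.12540339e+00,  3.53684318e-01,  1.63415019e+00,  1.26054201e-05,
        1.15521429e+00, -2.41261650e-03]), 'qvel': array([ 0.00088379,  0.00248324, -0.00032858, -0.00105616, -0.00065069,
        0.00012322]), 'joint_efforts': array([-1.16462135e-03, -6.05257416e+01, -3.42063403e+01, -7.06985020e-05,
        9.58168617e-03,  1.32217458e-06]), 'eef_pos': array([ 270.40190151, -562.93149431,  230.53223053]), 'tcp_rot': array([-3.14013654e+00, -1.50381363e-05,  4.47800444e-01]), 'contact_force': array([-0.50662313, -0.46219953,  0.71668937]), 'wrist_torque': array([0.00167066, 0.01410618, 0.05868068]), 'opening': 0.9984797285564944}
scene {'fx': 466.97660202774233, 'fy': 466.97660202774233, 'cx': 248.9227388136214, 'cy': 191.38396207310842, 'position': array([1383.38837465,  525.37774259,  692.12305373]), 'rotation': array([0.98109183, 0.0232186 , 2.07767711])}
top {'fx': 441.84700681320163, 'fy': 441.84700681320163, 'cx': 261.9177863005757, 'cy': 183.58077080069128, 'position': array([ 355.29317429,    9.4405388 , 1496.26577607]), 'rotation': array([ 0.13792591,  0.00911985, -1.56897306])}
```

View pics/top0b.png

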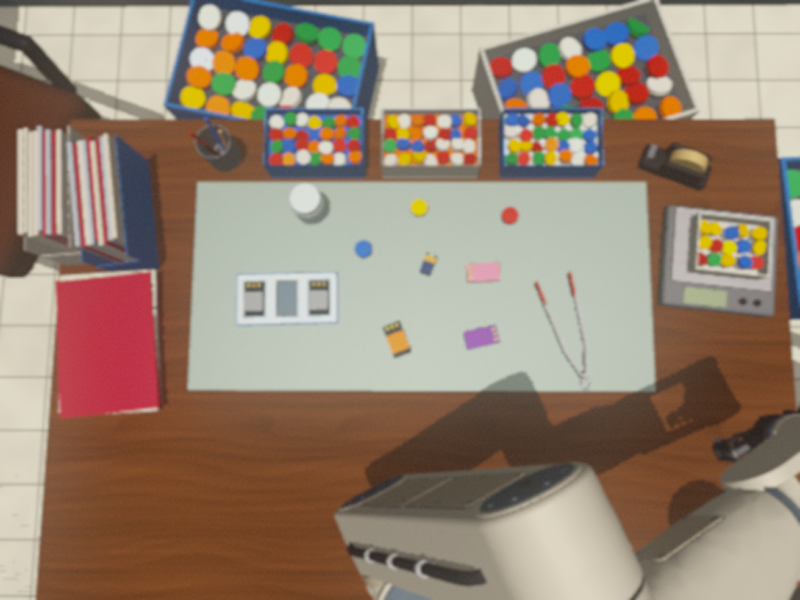

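View pics/scene0.png

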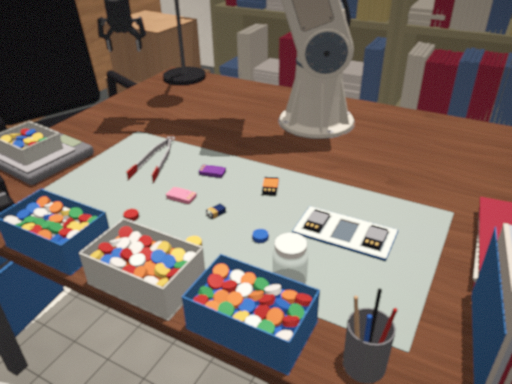

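The top view (800x600 picture) shows that the empty bay is the middle one (287,298). The orange pack is at (397,339), the cell at (428,264), and the tongs have their pivot at (585,382) and heads at (541,293) and (573,284). The pink and purple packs are decoys.

```bash
cat > h.py <<'E'
import numpy as np, cv2
from scipy.spatial.transform import Rotation as R
from rig import r, vision
def grab(n):
    s=r.sense(); p=vision.camera_params(n); return vision.grab_frame(n),p,s
def ray(p,uv,z):
    uv=np.atleast_2d(uv).astype(float)
    d=np.c_[(uv[:,0]-p['cx'])/p['fx'],-(uv[:,1]-p['cy'])/p['fy'],-np.ones(len(uv))]
    d=R.from_euler('xyz',p['rotation']).apply(d); o=np.array(p['position'])
    return o+d*((z-o[2])/d[:,2])[:,None]
def proj(p,X):
    c=R.from_euler('xyz',p['rotation']).inv().apply(np.atleast_2d(X)-p['position'])
    return np.c_[p['cx']+p['fx']*c[:,0]/-c[:,2],p['cy']-p['fy']*c[:,1]/-c[:,2]]
def blobs(im,lo,hi,amin=15,box=None):
    hsv=cv2.cvtColor(im,cv2.COLOR_RGB2HSV); m=cv2.inRange(hsv,lo,hi)
    if box: k=np.zeros_like(m); x0,y0,x1,y1=box; k[y0:y1,x0:x1]=1; m=m*k
    cs,_=cv2.findContours(m,cv2.RETR_EXTERNAL,cv2.CHAIN_APPROX_NONE)
    return sorted([c for c in cs if cv2.contourArea(c)>amin],key=cv2.contourArea,reverse=True)
E
python3 - <<'E'
from h import *
im=cv2.imread("pics/top0.png")[:,:,::-1].copy(); p=vision.camera_params("top")
B=(120,110,425,252)
def rep(n,lo,hi,z,amin=8):
    for c in blobs(im,lo,hi,amin,B):
        w=ray(p,c.reshape(-1,2),z)[:,:2].astype(np.float32); q=cv2.minAreaRect(w)
        print(n,np.round(np.mean(c.reshape(-1,2),0)),np.round(q[0]),np.round(q[1]),round(q[2]),cv2.contourArea(c))
rep('orange',(8,150,120),(18,255,255),18)
rep('red',(0,110,70),(6,255,255),28); rep('red2',(174,110,70),(180,255,255),28)
rep('blue',(100,110,30),(130,255,255),20)
rep('yellow',(20,100,120),(32,255,255),18)
rep('white',(0,0,215),(180,40,255),11,60)
rep('dark',(0,0,0),(180,120,80),18,8)
# manual points (800x600 px)
for n,u,v,z in(("pivot",585,382,16),("baymid",287,298,5),("cell",428,264,20),("pack",397,339,18),("jarlid",306,198,102)):
    print(n,np.round(ray(p,(u*.64,v*.64),z)))
E
```

```text
orange [255. 219.] [443.  49.] [38. 32.] 19 67.0
red [326. 137.] [ 717. -193.] [31. 31.] 90 65.0
blue [232. 159.] [645. 125.] [28. 27.] 1 56.0
yellow [268. 132.] [739.   3.] [35. 34.] 0 75.5
yellow [275. 165.] [622. -21.] [10. 20.] 0 12.5
white [183. 191.] [538. 291.] [104. 211.] 2 1800.5
white [194. 126.] [763. 257.] [59. 57.] 90 215.5
pivot [[ 357. -350.   16.]]
baymid [[538. 290.   5.]]
cell [[610. -17.  20.]]
pack [[448.  49.  18.]]
jarlid [[735. 238. 102.]]
```

Call:
move_arm --series "-1 0.2 -0.25 -0.5 0 0 0; -1 0.85 -1 -0.5 0 0 0; -1 0.85 -1 -0.3 0 0 0; -1 0.85 -1 0 0 0 0; -1 0.85 -1 0 0 0 0; -1 0.85 -1 0 0 0 0; -1 0.85 -1 0 0 0 0; -1 0.85 -1 0 0 0 0; -1 0.85 -1 0 0 0 0; -1 0.85 -1 0 0 0 0; -1 0.85 -1 0 0 0 0; -1 0.6 -0.7 0 0 0 0; -1 0 0 0 0 0 0; -1 0 0 0 0 0 0"

```text
clock: 1.85
eef_pos: [418.5, 15.8, 299.9]
tcp_rot: [3.133, -0.014, 0.449]
contact_force: [-0.7, -0.6, -0.5]
opening: 1.0
```

Run:
```python
from h import *
im,p,s=grab("wrist"); cv2.imwrite("pics/w1.png",im[:,:,::-1]); print(p, s['eef_pos'],s['tcp_rot'])
```

```text
{'fx': 310.1716078194193, 'fy': 310.1716078194193, 'cx': 254.13550497546794, 'cy': 186.81634389070038, 'position': array([478.40986697,  45.78420408, 442.92340565]), 'rotation': array([-0.26301087, -0.00848876, -1.12128329])} [418.47903857  15.77030319 299.94383138] [ 3.13253557 -0.01421748  0.44867248]
```

View pics/w1.png

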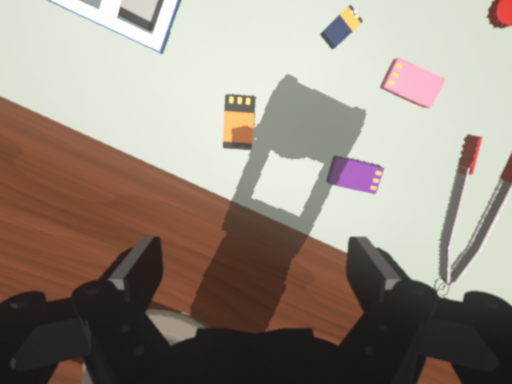

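The wrist view shows the orange pack upright at (239,121), the cell at (342,27) with its terminals at the upper right end, the tongs at right (pivot ~(443,287)) and the tray at top left.

```bash
cat >> h.py <<'E'
def rect(im,p,box,z,f):
    "minAreaRect (mm) of the pixels where f(hsv) within box, on plane z"
    x0,y0,x1,y1=box; hsv=cv2.cvtColor(im,cv2.COLOR_RGB2HSV).astype(int)[y0:y1,x0:x1]
    m=f(hsv[...,0],hsv[...,1],hsv[...,2]).astype(np.uint8)
    n,l,st,_=cv2.connectedComponentsWithStats(m); k=1+np.argmax(st[1:,4])
    v,u=np.nonzero(l==k); w=ray(p,np.c_[u+x0,v+y0],z)[:,:2].astype(np.float32)
    (c,wh,a)=cv2.minAreaRect(w)
    if wh[0]<wh[1]: wh=wh[::-1]; a+=90
    return np.round(c,1),np.round(wh,1),(a+90)%180-90,st[k,4]
E
python3 - <<'E'
from h import *
im=cv2.imread("pics/w1.png")[:,:,::-1].copy()
p={'fx':310.1716,'fy':310.1716,'cx':254.1355,'cy':186.816,'position':np.array([478.40986697,45.78420408,442.92340565]),'rotation':np.array([-0.26301087,-0.00848876,-1.12128329])}
print("pack",rect(im,p,(210,80,262,160),18,lambda h,s,v:(v<75)|((h>7)&(h<25)&(s>110))))
print("cell",rect(im,p,(310,0,370,55),20,lambda h,s,v:((h>100)&(h<130)&(s>70))|((h>12)&(h<30)&(s>100))))
print(np.round(ray(p,[(443,287)],16)), np.round(proj(p,[[538,291,5]])))
E
```

```text
pack (array([443. ,  48.6]), array([41. , 38.8]), 21.242387771606445, np.int32(880))
cell (array([602.8, -12.6]), array([24.4, 20.9]), -20.280357360839844, np.int32(369))
[[ 358. -346.   16.]] [[ 92. -32.]]
```

Run:
```python
from h import *
im=cv2.imread("pics/w1.png")[:,:,::-1].copy()
p={'fx':310.1716,'fy':310.1716,'cx':254.1355,'cy':186.816,'position':np.array([478.40986697,45.78420408,442.92340565]),'rotation':np.array([-0.26301087,-0.00848876,-1.12128329])}
hsv=cv2.cvtColor(im,cv2.COLOR_RGB2HSV)
print(hsv[110,200],hsv[100,238],hsv[104,238],hsv[147,238],hsv[155,238],hsv[35,340],hsv[15,352])
f=lambda h,s,v:(s>75)|(v<95)
print("pack",rect(im,p,(212,82,258,160),18,f))
print("cell",rect(im,p,(312,0,366,52),20,f))
```

```text
[ 38  13 240] [ 27 106 244] [ 23  74 149] [18 34 97] [ 40  13 240] [113  77 135] [ 23 129 249]
pack (array([440.2,  47.7]), array([48.6, 40.4]), 21.23670768737793, np.int32(1021))
cell (array([603.3, -12.6]), array([23. , 20.8]), -21.044151306152344, np.int32(311))
```

Run:
```python
from h import *
im=cv2.imread("pics/w1.png")[:,:,::-1].copy()
p={'fx':310.1716,'fy':310.1716,'cx':254.1355,'cy':186.816,'position':np.array([478.40986697,45.78420408,442.92340565]),'rotation':np.array([-0.26301087,-0.00848876,-1.12128329])}
f=lambda h,s,v:(s>45)|(v<150)
print("pack",rect(im,p,(212,82,258,160),18,f))
print("cell",rect(im,p,(312,0,366,52),20,f))
```

```text
pack (array([442.5,  46.6]), array([85.1, 47.7]), 25.89267921447754, np.int32(1785))
cell (array([608.9, -15. ]), array([48.5, 26.9]), -21.234413146972656, np.int32(842))
```

```bash
cat >> h.py <<'E'
def to(x,y,z,yaw):
    "shift (units of 40 mm) and turn (deg) in tool axes from here to a tool-down pose"
    s=r.sense(); C=R.from_euler('xyz',s['tcp_rot']); T=R.from_euler('xyz',[np.pi,0,yaw])
    print("shift",np.round(C.inv().apply(np.array([x,y,z])-s['eef_pos'])/40,2),"turn",np.round((C.inv()*T).as_rotvec(degrees=True),1))
E
python3 - <<'E'
from h import *
to(442,47,130,0.445)
E
```

```text
shift [ 0.81 -0.49  4.26] turn [ 0.5 -0.8  0.2]
```

Call:
move_arm --series "-1 0.2 -0.12 0.5 0.5 -0.8 0; -1 0.2 -0.13 1 0 0 0; -1 0.2 -0.12 1 0 0 0; -1 0.2 -0.12 1 0 0 0; -1 0 0 0.8 0 0 0; -1 0 0 0 0 0 0; -1 0 0 0 0 0 0"

```text
clock: 2.78
eef_pos: [439.1, 44.3, 118.5]
tcp_rot: [-3.14, 0.005, 0.437]
contact_force: [-0.3, -0.1, 0.7]
opening: 0.996
```

Run:
```python
from h import *
im,p,s=grab("wrist"); cv2.imwrite("pics/w2.png",im[:,:,::-1]); np.save("w2.npy",p,allow_pickle=True); print(p, s['eef_pos'],s['tcp_rot'])
print(proj(p,[[442,47,18]]))
f=lambda h,s,v:(v<110)|(s>60)
print("pack",rect(im,p,(180,90,330,290),18,f))
```

```text
{'fx': 310.1716078194193, 'fy': 310.1716078194193, 'cx': 254.13550497546794, 'cy': 186.81634389070038, 'position': array([502.52347925,  73.34834583, 260.23382531]), 'rotation': array([-0.28193801,  0.00254313, -1.13276297])} [439.13258589  44.31762672 118.54060129] [-3.13960311  0.00467652  0.43709065]
[[252.65919634 181.85570035]]
pack (array([449.2,  51.8]), array([73.1, 41.4]), 21.623714447021484, np.int32(4434))
```

View pics/w2.png

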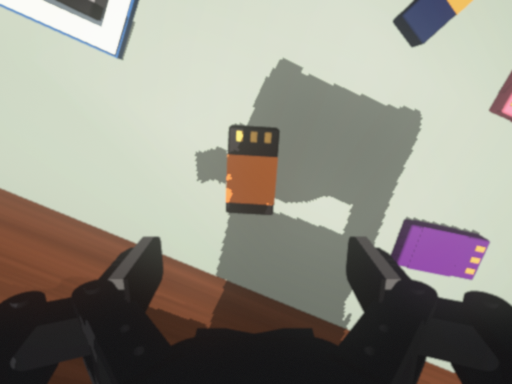

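The close view shows the pack at (253,169) with its terminals at the top, measured at 73x41 mm. That matches the stated size, so I'll go down onto it.

Run:
```python
from h import *
to(449.2,51.8,35,0.377)
```

```text
shift [ 0.32 -0.06  2.09] turn [-0.1  0.3  3.5]
```

Call:
move_arm --series "-1 0.15 -0.03 0.3 0 0.3 1.7; -1 0.15 -0.03 0.7 0 0 1.7; -1 0 0 0.7 0 0 0; -1 0 0 0.25 0 0 0; -1 0 0 0 0 0 0; -1 0 0 0 0 0 0" --grip_force 30

```text
clock: 3.58
eef_pos: [455.2, 52.6, 42.3]
tcp_rot: [3.141, -0.013, 0.37]
contact_force: [0.7, -0.0, 0.5]
opening: 0.999
```

Run:
```python
from h import *
print(r.sense()['eef_pos'])
to(449.2,51.8,9,0.377)
```

```text
[455.24622705  52.61760504  42.30938422]
shift [-0.16 -0.04  0.83] turn [ 0.1 -0.7 -0.4]
```

Call:
move_arm --series "-1 -0.14 -0.04 0 0 -0.7 -0.4; -1 0 0 0.4 0 0 0; -1 0 0 0.3 0 0 0; -1 0 0 0 0 0 0; -1 0 0 0 0 0 0"

```text
clock: 4.2
eef_pos: [449.9, 52.1, 13.4]
tcp_rot: [3.14, -0.002, 0.377]
contact_force: [1.2, -0.1, -0.4]
opening: 1.004
```

Run:
```python
from h import *
to(449.2,51.8,9,0.377)
```

```text
shift [-0.02  0.    0.11] turn [ 0.1 -0.1 -0. ]
```

Call:
move_arm --series "-1 -0.02 0 0.11 0 0 0; -0.5 0 0 0 0 0 0; 0 0 0 0 0 0 0; 0.4 0 0 0 0 0 0; 0.4 0 0 0 0 0 0; 0.4 0 0 0 0 0 0; 0.4 0 0 0 0 0 0" --grip_force 30

```text
clock: 5.08
eef_pos: [449.6, 51.8, 9.4]
tcp_rot: [3.14, -0.003, 0.377]
contact_force: [0.2, -0.0, -0.6]
opening: 0.455
```

Call:
move_arm --series "1 0 0 -0.3 0 0 0; 1 0 0 -0.7 0 0 5; 1 0 0 -0.8 0 0 6; 1 0 0 -0.8 0 0 6; 1 0 0 -0.4 0 0 4; 1 0.2 -0.5 0 0 0 0; 1 0.2 -0.9 0 0 0 0; 1 0.2 -0.9 0 0 0 0; 1 0.1 -0.9 0 0 0 0; 1 0 -0.9 0 0 0 0; 1 0 -0.9 0 0 0 0; 1 0 -0.6 0 0 0 0; 1 0 0 0 0 0 0; 1 0 0 0 0 0 0"

```text
clock: 6.82
eef_pos: [478.3, 282.1, 144.1]
tcp_rot: [-3.14, -0.01, -0.003]
contact_force: [-0.6, -0.2, -0.8]
opening: 0.459
```

Run:
```python
from h import *
im,p,s=grab("wrist"); cv2.imwrite("pics/w3.png",im[:,:,::-1]); np.save("w3.npy",p,allow_pickle=True); print(p, s['eef_pos'],s['tcp_rot'])
print(proj(p,[[538,291,5]]))
```

```text
{'fx': 310.1716078194193, 'fy': 310.1716078194193, 'cx': 254.13550497546794, 'cy': 186.81634389070038, 'position': array([546.13955074, 281.37262385, 286.74976146]), 'rotation': array([-2.67759671e-01,  1.32191562e-03, -1.57336927e+00])} [478.346729   282.09173325 144.09034239] [-3.14048447 -0.00971793 -0.0034713 ]
[[243.67805336 111.30919783]]
```

View pics/w3.png

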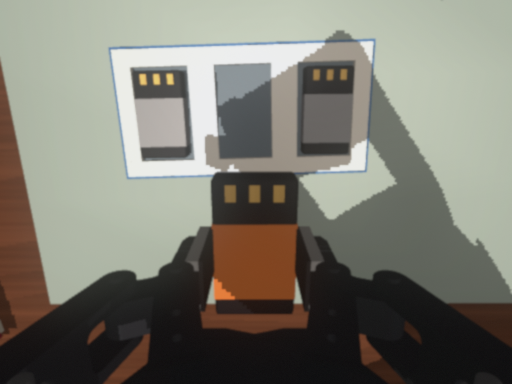

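The picture shows the empty middle bay at (216-272, 64-158), the tray corners at about (110,47), (375,40), (366,171) and (127,178), and the held pack at (212-297, 173-312).

Run:
```python
from h import *
p=np.load("w3.npy",allow_pickle=True).item()
t=ray(p,[(110,47),(375,40),(366,171),(127,178)],11); print("tray",np.round(t,1),np.round(t.mean(0),1))
print("sizes",np.linalg.norm(t[0]-t[1]),np.linalg.norm(t[1]-t[2]),"yaw",np.degrees(np.arctan2(*(t[1]-t[2]+t[0]-t[3])[[1,0]])), np.degrees(np.arctan2(*(t[0]-t[1]+t[3]-t[2])[[1,0]]))-90)
b=ray(p,[(216,64),(271,64),(272,158),(217,157)],5); print("bay",np.round(b,1),np.round(b.mean(0),1))
k=ray(p,[(212,173),(297,173),(295,312),(215,312)],152.7); print("pack",np.round(k,1),np.round(k.mean(0),1))
```

```text
tray [[589.8 399.9  11. ]
 [594.4 183.   11. ]
 [485.2 180.2  11. ]
 [479.1 398.3  11. ]] [537.1 290.4  11. ]
sizes 216.95013053519048 109.29671204433214 yaw 1.1657267822693262 1.411849135975828
bay [[577.1 314.1   5. ]
 [577.  267.3   5. ]
 [496.3 265.5   5. ]
 [497.3 316.    5. ]] [536.9 290.7   5. ]
pack [[515.7 300.3 152.7]
 [515.7 262.7 152.7]
 [443.9 261.2 152.7]
 [444.  301.5 152.7]] [479.8 281.4 152.7]
```

Run:
```python
from h import *
to(535.5,291.2,50,0.022)
```

```text
shift [ 1.4  -0.23  2.37] turn [-0.1 -0.6 -1.5]
```

Call:
move_arm --series "1 0.3 -0.06 0.2 0 -0.6 -1.5; 1 0.5 -0.08 0.5 0 0 0; 1 0.5 -0.08 0.6 0 0 0; 1 0 0 0.6 0 0 0; 1 0 0 0.3 0 0 0; 1 0 0 0 0 0 0; 1 0 0 0 0 0 0"

```text
clock: 7.75
eef_pos: [533.0, 285.9, 56.5]
tcp_rot: [-3.14, -0.0, 0.017]
contact_force: [-0.2, -0.1, -0.6]
opening: 0.456
```

Run:
```python
from h import *
to(535.5,291.2,25,0.022)
```

```text
shift [ 0.06 -0.13  0.79] turn [-0.1 -0.  -0.3]
```

Call:
move_arm --series "1 0.06 -0.13 0 0 0 -0.3; 1 0 0 0.2 0 0 0; 1 0 0 0.3 0 0 0; 1 0 0 0.2 0 0 0; 1 0 0 0 0 0 0; 1 0 0 0 0 0 0"

```text
clock: 8.5
eef_pos: [535.8, 292.2, 27.9]
tcp_rot: [-3.14, -0.002, 0.023]
contact_force: [0.5, 0.5, 0.2]
opening: 0.457
```

Run:
```python
from h import *
to(535.5,291.2,12.5,0.022)
```

```text
shift [-0.01  0.02  0.39] turn [-0.1 -0.1  0.1]
```

Call:
move_arm --series "1 0 0.02 0.15 0 0 0; 1 0 0 0.12 0 0 0; 1 0 0 0.06 0 0 0; 1 0 0 0 0 0 0; 1 0 0 0 0 0 0"

```text
clock: 9.12
eef_pos: [536.2, 291.4, 14.2]
tcp_rot: [-3.139, -0.003, 0.023]
contact_force: [-0.1, 0.6, -0.1]
opening: 0.458
```

Call:
move_arm --series "1 0 0 0.04 0 0 0; 1 0 0 0 0 0 0"

```text
clock: 9.38
eef_pos: [536.3, 291.5, 12.7]
tcp_rot: [-3.139, -0.003, 0.023]
contact_force: [0.8, -0.6, -1.0]
opening: 0.454
```

Call:
move_arm --series "1 0 0 0.03 0 0 0; 1 0 0 0 0 0 0"

```text
clock: 9.62
eef_pos: [536.6, 291.7, 12.5]
tcp_rot: [-3.139, -0.004, 0.023]
contact_force: [0.8, 1.1, -0.6]
opening: 0.456
```

Call:
move_arm --series "0 0 0 0 0 0 0; -0.1 0 0 0 0 0 0; -0.2 0 0 0 0 0 0; -0.25 0 0 0 0 0 0; -0.25 0 0 -0.3 0 0 0; -0.25 0 0 -0.7 0 0 0; -0.25 0 0 -1 0 0 0; -0.25 0 0 -1 0 0 0; -0.6 -0.5 0 -0.5 0 0 0; -1 -0.5 0 0 0 0 0; -1 0 0 0 0 0 0; -1 0 0 0 0 0 0"

```text
clock: 11.12
eef_pos: [494.9, 290.3, 159.2]
tcp_rot: [-3.138, -0.005, 0.024]
contact_force: [0.6, 0.8, -0.3]
opening: 0.998
```

Run:
```python
from h import *
im,p,s=grab("wrist"); cv2.imwrite("pics/w4.png",im[:,:,::-1]); np.save("w4.npy",p,allow_pickle=True); print(s['eef_pos'],s['tcp_rot'],s['opening'])
```

```text
[494.86375138 290.31567973 159.19963784] [-3.13817205 -0.00494415  0.02354607] 0.9979860867867143
```

View pics/w4.png

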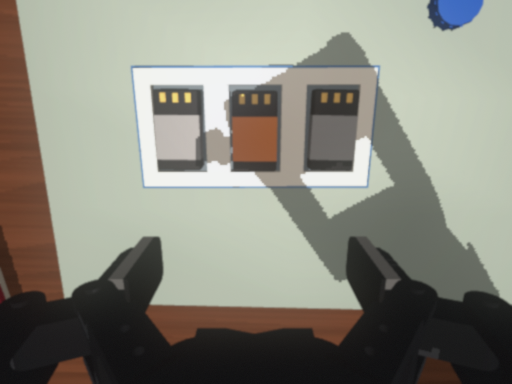

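The pack lies flat and centred in the middle bay (254,130), between the two stored packs. Next I'll measure the cell on the way to the tongs.

Call:
move_arm --series "-1 0.1 0.4 -0.3 0 0 0; -1 0.2 0.9 -0.3 0 0 0; -1 0.2 0.9 -0.3 0 0 0; -1 0.2 0.9 -0.3 0 0 0; -1 0.2 0.9 -0.3 0 0 0; -1 0.2 0.9 -0.2 0 0 0; -1 0 0.9 0 0 0 0; -1 0 0.9 0 0 0 0; -1 0 0.4 0 0 0 0; -1 0 0 0 0 0 0; -1 0 0 0 0 0 0"

```text
clock: 12.55
eef_pos: [549.9, -10.6, 230.9]
tcp_rot: [3.141, -0.004, 0.02]
contact_force: [-1.5, 0.3, -0.8]
opening: 0.999
```

Run:
```python
from h import *
im,p,s=grab("wrist"); cv2.imwrite("pics/w5.png",im[:,:,::-1]); np.save("w5.npy",p,allow_pickle=True); print(s['eef_pos'],s['tcp_rot'],s['opening'])
c=proj(p,[[609,-15,20]])[0]; print(c); u,v=c.astype(int)
cv2.imwrite("pics/w5c.png",cv2.resize(im[max(v-100,0):v+100,max(u-130,0):u+130,::-1],None,fx=3,fy=3))
for f in (lambda h,s,v:((h>95)&(h<130)&(s>60))|((h>12)&(h<32)&(s>80)), lambda h,s,v:(v<130)|(s>60)):
    print("cell",rect(im,p,(u-35,v-35,u+35,v+35),20,f))
```

```text
[549.88150715 -10.62060459 230.94194278] [ 3.14144325 -0.00374711  0.02019436] 0.9992472061906181
[258.9354394  108.79997867]
cell (array([622.6, -20.4]), array([25.9, 13. ]), 68.62146759033203, np.int32(285))
cell (array([609.3, -13.6]), array([78.3, 73.9]), -88.78928077220917, np.int32(3887))
```

View pics/w5c.png

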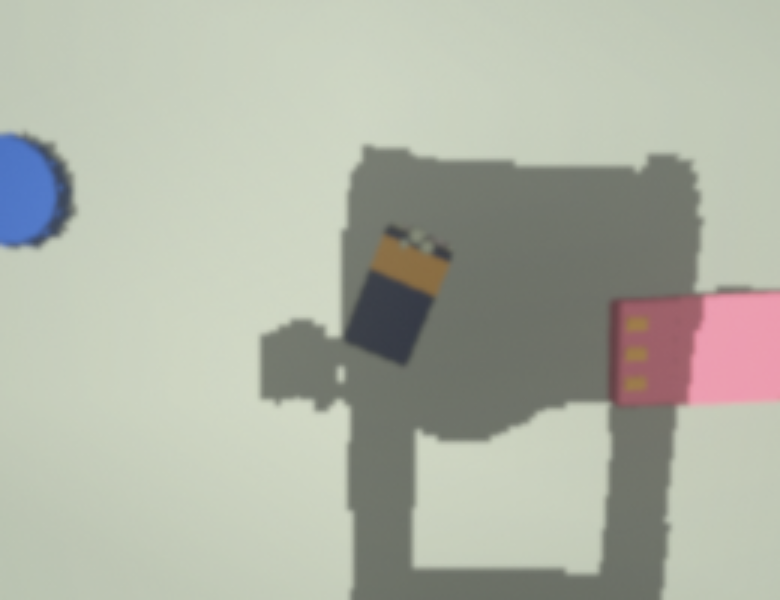

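The cell's corners in the crop are (345,340), (405,365), (452,258) and (388,226). Its terminals are at the far end, pointing +x and slightly -y.

Run:
```python
from h import *
p=np.load("w5.npy",allow_pickle=True).item()
u0,v0=128,8
k=ray(p,[(u0+a/3,v0+b/3) for a,b in((345,340),(405,365),(452,258),(388,226))],20)
print(np.round(k,1),k.mean(0)); a=k[2]-k[1]+k[3]-k[0]
print(np.linalg.norm(k[1]-k[0]),np.linalg.norm(k[2]-k[1]),np.degrees(np.arctan2(a[1],a[0])))
to(438,-323,250,0.29)
```

```text
[[595.1   2.4  20. ]
 [586.3 -20.1  20. ]
 [625.1 -36.1  20. ]
 [635.7 -12.6  20. ]] [610.54498426 -16.60488995  20.        ]
24.21475137644123 41.94386664641113 -21.33864110824518
shift [-2.96  7.75 -0.49] turn [  0.   -0.2 -15.4]
```

Call:
move_arm --series "-1 -0.2 0.4 -0.1 0 0 0; -1 -0.35 0.9 -0.2 0 0 0; -1 -0.35 0.9 -0.1 0 0 0; -1 -0.35 0.9 0 0 0 0; -1 -0.35 0.9 0 0 0 0; -1 -0.35 0.9 0 0 0 0; -1 -0.35 0.9 0 0 0 0; -1 -0.35 0.9 0 0 0 0; -1 -0.2 0.5 0 0 0 -7; -1 0 0 0 0 0 -7; -1 0 0 0 0 0 0; -1 0 0 0 0 0 0"

```text
clock: 14.1
eef_pos: [435.2, -309.6, 250.1]
tcp_rot: [3.138, -0.003, 0.281]
contact_force: [0.0, -0.2, -0.3]
opening: 1.006
```

Run:
```python
from h import *
im,p,s=grab("wrist"); cv2.imwrite("pics/w6.png",im[:,:,::-1]); np.save("w6.npy",p,allow_pickle=True); print(s['eef_pos'],s['tcp_rot'],s['opening'])
```

```text
[ 435.19036516 -309.60584785  250.09495619] [ 3.13830485e+00 -2.96118552e-03  2.80529298e-01] 1.005948785628272
```

View pics/w6.png

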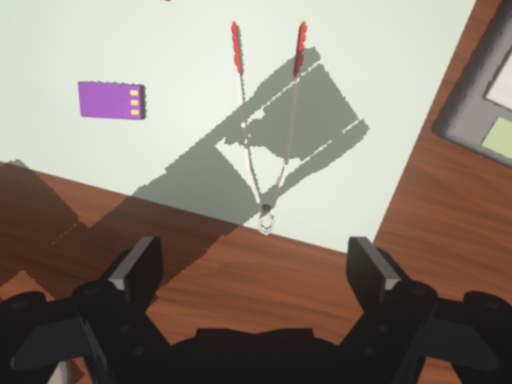

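The tongs show the left head at (235,22)-(239,72), the right head at (303,23)-(298,76) and the pivot at (266,210).

Run:
```python
from h import *
p=np.load("w6.npy",allow_pickle=True).item()
im=cv2.imread("pics/w6.png")[:,:,::-1].copy()
m=[]
for b in((220,10,260,90),(285,10,325,90)):
    h=cv2.cvtColor(im,cv2.COLOR_RGB2HSV); mk=np.zeros(h.shape[:2],bool); mk[b[1]:b[3],b[0]:b[2]]=1
    v,u=np.nonzero(mk&((h[...,0]<8)|(h[...,0]>172))&(h[...,1]>120)); w=ray(p,np.c_[u,v],29)
    m.append(w.mean(0)); print(len(u),w.mean(0).round(1),(u.min(),v.min(),u.max(),v.max()))
mid=(m[0]+m[1])/2; pv=ray(p,(266,210),26)[0]; d=mid-pv
yaw=np.arctan2(d[1],d[0]); print("gap",np.linalg.norm(m[0]-m[1]),"mid",mid,"pivot",pv,"len",np.linalg.norm(d[:2]),"yaw",yaw)
g=mid[:2]-91*np.array([np.cos(yaw),np.sin(yaw)]); print("grip",g)
to(g[0],g[1],60,yaw)
```

```text
191 [ 548.5 -257.4   29. ] (np.int64(232), np.int64(22), np.int64(240), np.int64(71))
182 [ 570.9 -323.7   29. ] (np.int64(297), np.int64(22), np.int64(306), np.int64(71))
gap 69.93438727701884 mid [ 559.71303843 -290.55173319   29.        ] pivot [ 377.51732979 -342.73307004   26.        ] len 189.5208910970082 yaw 0.27893597108787804
grip [ 472.23028447 -315.60702723]
shift [0.83 0.39 4.76] turn [ 0.2 -0.2  0.1]
```

Call:
move_arm --series "-1 0.2 0.1 0.4 0 0 0; -1 0.3 0.14 1 0 0 0; -1 0.3 0.14 1 0 0 0; -1 0 0 1 0 0 0; -1 0 0 0.9 0 0 0; -1 0 0 0.2 0 0 0; -1 0 0 0 0 0 0; -1 0 0 0 0 0 0"

```text
clock: 15.15
eef_pos: [476.1, -314.4, 61.8]
tcp_rot: [3.137, -0.005, 0.279]
contact_force: [0.6, -0.7, 0.1]
opening: 1.0
```

Run:
```python
from h import *
to(472,-315.3,6,0.283)
im,p,s=grab("wrist"); cv2.imwrite("pics/w7.png",im[:,:,::-1]); np.save("w7.npy",p,allow_pickle=True); print(s['eef_pos'],s['tcp_rot'],s['opening'])
```

```text
shift [-0.11 -0.01  1.4 ] turn [ 0.3 -0.3 -0.2]
[ 476.13599807 -314.39103996   61.84552816] [ 3.1368228  -0.00453666  0.27884519] 0.9998085742286336
```

View pics/w7.png

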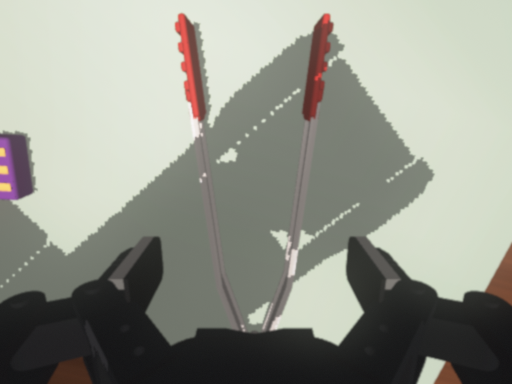

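The tongs lie symmetric between the open fingers, with heads at (181,15)-(198,118) and (327,15)-(310,118).

Run:
```python
from h import *
p=np.load("w7.npy",allow_pickle=True).item()
k=ray(p,[(183,15),(199,118),(325,15),(309,118)],30); print(k.round(1))
n=(k[0]+k[2])/2; f=(k[1]+k[3])/2; m=k.mean(0); print(m,n-f,np.arctan2(*(n-f)[[1,0]]), np.linalg.norm((n-f)[:2]))
e=k[0]-k[2]+k[1]-k[3]; print("perp yaw",np.arctan2(-e[0],e[1]))
print("grip", m[:2]-91*np.array([np.cos(.283),np.sin(.283)]))
```

```text
[[ 571.9 -250.    30. ]
 [ 524.6 -269.4   30. ]
 [ 591.7 -318.9   30. ]
 [ 541.3 -327.5   30. ]]
[ 557.36321133 -291.46423445   30.        ] [4.88750180e+01 1.40223660e+01 1.42108547e-14] 0.2793978723138218 50.846771111520006
perp yaw 0.2801493706175556
grip [ 469.98300497 -316.87485304]
```

Call:
move_arm --series "-1 -0.15 0.01 0.2 0.3 -0.3 0; -1 0 0 0.5 0 0 0; -1 0 0 0.4 0 0 0; -1 0 0 0.1 0 0 0; -1 0 0 0 0 0 0; -1 0 0 0 0 0 0"

```text
clock: 15.95
eef_pos: [471.8, -318.7, 15.4]
tcp_rot: [3.138, -0.003, 0.278]
contact_force: [0.7, -0.5, 0.4]
opening: 0.996
```

Run:
```python
from h import *
to(470,-316.5,6,0.28)
```

```text
shift [-0.03 -0.07  0.24] turn [ 0.2 -0.2 -0.1]
```

Call:
move_arm --series "-1 -0.03 -0.07 0.12 0.2 -0.2 0; -1 0 0 0.1 0 0 0; -1 0 0 0 0 0 0; -0.6 0 0 0 0 0 0; -0.3 0 0 0 0 0 0; -0.18 0 0 0 0 0 0; -0.18 0 0 0 0 0 0; -0.18 0 0 0 0 0 0" --grip_force 30

```text
clock: 16.95
eef_pos: [471.2, -317.1, 7.9]
tcp_rot: [3.139, -0.001, 0.278]
contact_force: [-0.4, 0.1, -0.3]
opening: 0.593
```

Call:
move_arm --series "-0.15 0 0 0 0 0 0; -0.15 0 0 -0.2 0 0 0; -0.15 0 0 -0.4 0 0 0; -0.15 0 0 -0.5 0 0 0; -0.15 0 0 -0.5 0 0 0; -0.15 0 0 -0.3 0 0 0; -0.15 0 0 0 0 0 0; -0.15 0 0 0 0 0 0"

```text
clock: 17.95
eef_pos: [470.6, -316.6, 89.3]
tcp_rot: [3.139, -0.001, 0.278]
contact_force: [0.3, 1.7, -0.9]
opening: 0.574
```

Run:
```python
from h import *
im,p,s=grab("wrist"); cv2.imwrite("pics/w8.png",im[:,:,::-1]); np.save("w8.npy",p,allow_pickle=True); print(s['eef_pos'],s['tcp_rot'],s['opening'],s['wrist_torque'])
```

```text
[ 470.59386562 -316.60079632   89.28287976] [ 3.13855574e+00 -1.33090163e-03  2.78366591e-01] 0.5735620599830286 [-0.02020029 -0.02646401  0.02009406]
```

View pics/w8.png

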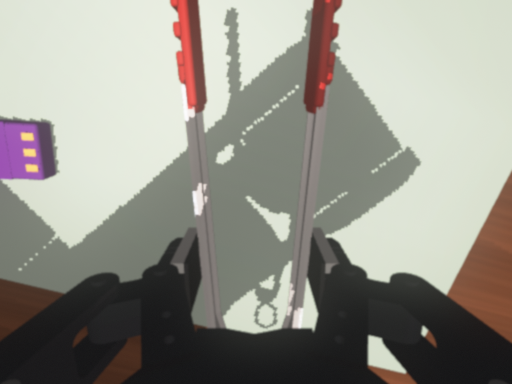

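The tongs hang level in the gripper, with the head inner edges at (198,5)-(206,105) and (315,5)-(307,105).

Run:
```python
from h import *
p=np.load("w8.npy",allow_pickle=True).item()
s=r.sense(); C=R.from_euler('xyz',s['tcp_rot'])
k=ray(p,[(198,5),(315,5),(206,105),(307,105)],30+s['eef_pos'][2]-7.9)
print(C.inv().apply(k-s['eef_pos']).round(1))
yaw=-0.372
g=np.array([610.5,-16.5])-91*np.array([np.cos(yaw),np.sin(yaw)]); print(g)
to(g[0],g[1],90,yaw)
```

```text
[[100.1 -19.2 -22. ]
 [100.2  21.2 -21.9]
 [ 66.8 -17.8 -22.1]
 [ 66.8  20.  -22. ]]
[525.7241952   16.57662196]
shift [ 3.61 -7.63 -0.04] turn [ 0.1 -0.1 37.3]
```

Call:
move_arm --series "-0.15 0.15 -0.35 -0.1 0 0 0; -0.15 0.3 -0.6 0 0 0 0; -0.15 0.4 -0.8 0 0 0 0; -0.15 0.4 -0.8 0 0 0 0; -0.15 0.4 -0.8 0 0 0 0; -0.15 0.4 -0.8 0 0 0 0; -0.15 0.4 -0.8 0 0 0 0; -0.15 0.4 -0.8 0 0 0 0; -0.15 0.3 -0.6 0 0 0 0; -0.15 0.15 -0.3 0 0 0 2; -0.15 0 0 0 0 0 4; -0.15 0 0 0 0 0 5; -0.15 0 0 0 0 0 5; -0.15 0 0 0 0 0 5; -0.15 0 0 0 0 0 5; -0.15 0 0 0 0 0 5; -0.15 0 0 0 0 0 3; -0.15 0 0 0 0 0 0; -0.15 0 0 0 0 0 0"

```text
clock: 20.38
eef_pos: [514.9, 1.3, 86.9]
tcp_rot: [3.139, 0.016, -0.329]
contact_force: [0.7, 0.7, -1.5]
opening: 0.575
```

Run:
```python
from h import *
to(525.2,17.8,90,-.372); print(r.sense()['opening'])
```

```text
shift [ 0.11 -0.47 -0.08] turn [0.2 0.9 2.5]
0.5750870044973521
```

Call:
move_arm --series "-0.15 0.05 -0.22 -0.05 0.2 0.9 1.2; -0.15 0.05 -0.22 0 0 0 1.2; -0.15 0 0 0 0 0 0; -0.15 0 0 0 0 0 0"

```text
clock: 20.88
eef_pos: [524.3, 17.6, 88.5]
tcp_rot: [-3.141, 0.002, -0.369]
contact_force: [0.7, 0.3, -1.7]
opening: 0.574
```

Run:
```python
from h import *
to(525.2,17.8,90,-.372)
im,p,s=grab("wrist"); cv2.imwrite("pics/w9.png",im[:,:,::-1]); np.save("w9.npy",p,allow_pickle=True); print(s['eef_pos'],s['tcp_rot'],s['opening'])
```

```text
shift [ 0.02 -0.01 -0.04] turn [-0.   0.1  0.2]
[524.26568845  17.57606227  88.50397292] [-3.14106366e+00  1.79793115e-03 -3.69268268e-01] 0.5744334088206894
```

View pics/w9.png

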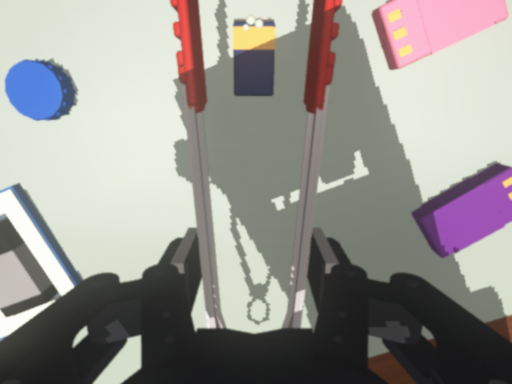

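The cell lies between the heads, aligned with them, at (233-275, 21-96).

Run:
```python
from h import *
p=np.load("w9.npy",allow_pickle=True).item()
s=r.sense(); C=R.from_euler('xyz',s['tcp_rot'])
k=ray(p,[(233,22),(275,22),(273,96),(235,96)],20)
t=C.inv().apply(k-s['eef_pos']); print(k.round(1),k.mean(0),t.round(1),t.mean(0))
k=ray(p,[(198,5),(315,5),(206,105),(307,105)],30+s['eef_pos'][2]-7.9)
print(C.inv().apply(k-s['eef_pos']).round(1))
```

```text
[[635.4 -11.8  20. ]
 [626.1 -35.8  20. ]
 [585.7 -19.7  20. ]
 [594.6   3.4  20. ]] [610.44923445 -15.97265071  20.        ] [[114.3 -12.7  68.3]
 [114.3  13.   68.3]
 [ 70.8  12.6  68.4]
 [ 70.8 -12.2  68.4]] [92.52015375  0.18811098 68.35088612]
[[100.1 -19.1 -22.3]
 [100.2  21.2 -22.3]
 [ 66.9 -17.7 -22.2]
 [ 66.9  20.  -22.2]]
```

Call:
move_arm --series "-0.18 0 -0.02 0.2 0 0 0; -0.18 0 0 0.4 0 0 0; -0.18 0 0 0.5 0 0 0; -0.18 0 0 0.3 0 0 0; -0.18 0 0 0.1 0 0 0; -0.18 0 0 0 0 0 0; -0.18 0 0 0 0 0 0"

```text
clock: 21.8
eef_pos: [523.7, 17.8, 23.8]
tcp_rot: [3.141, 0.003, -0.37]
contact_force: [-0.3, -0.1, -1.7]
opening: 0.587
```

Run:
```python
from h import *
to(525.2,17.8,9,-.372); print(r.sense()['opening'])
```

```text
shift [ 0.04 -0.01  0.37] turn [0.  0.2 0.1]
0.5866185359092617
```

Call:
move_arm --series "-0.18 0.03 0 0.15 0 0.2 0; -0.18 0 0 0.12 0 0 0; -0.18 0 0 0.05 0 0 0; -0.18 0 0 0 0 0 0; -0.18 0 0 0 0 0 0"

```text
clock: 22.42
eef_pos: [525.7, 17.3, 11.0]
tcp_rot: [-3.141, -0.002, -0.37]
contact_force: [-0.4, 0.0, -1.2]
opening: 0.587
```

Call:
move_arm --series "-0.18 0 0 0.04 0 0 0; -0.18 0 0 0 0 0 0; -0.1 0 0 0 0 0 0; 0 0 0 0 0 0 0; 0.1 0 0 0 0 0 0; 0.2 0 0 0 0 0 0; 0.4 0 0 0 0 0 0; 0.4 0 0 0 0 0 0; 0.4 0 0 0 0 0 0" --grip_force 30

```text
clock: 23.55
eef_pos: [526.1, 17.4, 10.0]
tcp_rot: [-3.14, -0.003, -0.37]
contact_force: [-0.4, 0.3, 2.1]
opening: 0.43
```

Call:
move_arm --series "1 0 0 0 0 0 0; 1 0 0 -0.15 0 0 0; 1 0 0 -0.3 0 0 0; 1 0 0 -0.5 0 0 0; 1 0 0 -0.6 0 0 0; 1 0 0 -0.6 0 0 0; 1 0 0 -0.5 0 0 0; 1 0 0 -0.4 0 0 0; 1 0 0 -0.2 0 0 0; 1 0 0 0 0 0 0; 1 0 0 0 0 0 0; 1 0 0 0 0 0 0; 1 0 0 0 0 0 0"

```text
clock: 25.18
eef_pos: [523.9, 17.3, 146.3]
tcp_rot: [3.142, -0.001, -0.37]
contact_force: [-0.3, 0.1, -2.5]
opening: 0.435
```

Run:
```python
from h import *
im,p,s=grab("wrist"); im2=vision.grab_frame("scene")
a=cv2.resize(im2[120:290,120:420],(512,290)); cv2.imwrite("pics/w10.png",np.vstack([im[:300],a])[:,:,::-1]); print(s['eef_pos'],s['tcp_rot'],s['opening'],abs(s['qvel']).max())
```

```text
[523.87570361  17.30189281 146.31469047] [ 3.14157245e+00 -8.18363893e-04 -3.69628676e-01] 0.43531137010990406 0.006201907991195121
```

View pics/w10.png

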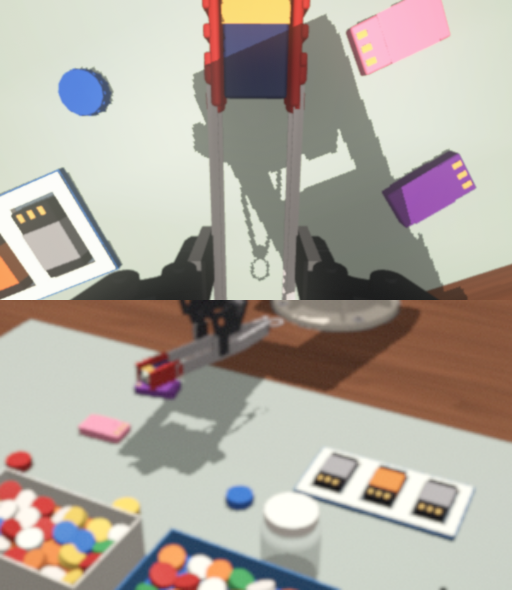

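The cell is held between both heads at about 147 mm, well clear of the fingers. The pack sits in the middle bay, and the stored packs, caps and jar look undisturbed.

Run:
```python
from rig import r
print(r.sign_off())
```

```text
the job is handed in; nothing more can be done
None
```

The job is handed in at about 25 s on the clock; the hand-in returned no verdict. I laid the orange-band pack in the middle bay, which was the empty one, and let go of it. I then picked up the tongs by their arms, closed them on the leaking battery and lifted it straight up.

- **Pack:** the picture taken after release shows it flat and centred in the bay, and the last scene view shows it still there. I judged the placing by eye and did not measure the final offset from the bay centre.
- **Leaking battery:** the last wrist picture shows it pressed between both red heads. Its centre is at about 147 mm by calculation from the arm height, and the arm was still (joint speeds under 0.007 rad/s). The fingers were well clear of it throughout.
- **Everything else:** the stored packs, caps and jar look unmoved in the pictures I viewed.

No check failed. The tongs' length from pivot to heads first measured about 6 mm short of the given size, because the pivot was hard to pick out from far off. A closer look settled the grip point before I grasped them.

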